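# Fit the hand nut that threads onto the shaker's stud

### The arm

A 7-joint arm with a two-finger parallel gripper is mounted at the origin on the work surface. World frame = base frame: x ahead of the robot, y to its left, z up, the work surface at z = 0. Lengths are in m, angles in rad, forces in N, time in s.
With the tool pointing down it reaches from about 0.425 to 0.875 m from the base axis. Payload 4.7 kg.
Tool frame: the origin (TCP) lies between the finger pads; the fingertips stand 22 mm ahead of it and the grasp point (between the pads) lies 3 mm ahead of it; x points along the fingers, y is the direction in which the jaws open and shut, and the axes are right-handed (so a half turn about x gives the same grasp; the last joint's range is limited). The gripper opens to 87 mm and grips with 3 to 60 N. Pads are 19 mm wide; open, the fingers measure 117 mm over their backs; the gripper's body (75 mm by 190 mm) begins 51 mm behind the grasp point.
Start: joints at [1.15, 0.321, -0.07, 1.45, 0.023, 1.371, -0.057], TCP at [0.274, -0.59, 0.245] pointing down, gripper open.
Joint ranges: [-2.86, 2.86], [-0.3, 2.09], [-1.38, 1.24], [0.06, 2.45], [-1.56, 4.7], [0.09, 2.05], [-2.69, 2.69]. Speed limits (rad/s): [2.57, 2.57, 3.14, 3.14, 3.14, 3.14, 3.14].

### API

Orientations are given as a rotation vector (axis times angle).
In Python, from rig import r, snapshot, get_calibration, spotter gives the robot as it stands.
- The arm moves only by the tool play_rows, never from a script. Its argument "commands" is a list that holds one entry, the list of rows, each a list of 7 numbers: the turn, a rotation vector about the tool's x, y, z in degrees, then the shift along the tool's x, y, z in mm, then the finger opening in mm, from 0 to 87. A call has 1 to 20 rows; each row shifts and turns the pose as measured when the row begins, along the tool's axes as they then stand; what a row does not reach is not made up. A row lasts 1/12 s, in which the tool goes at most 41.7 mm and 7.16 degrees, less where a joint would pass 70% of its speed; a pose out of reach is approached as far as the arm can. A call with a gripper value outside its range is refused whole. The fingers move at their own pace and stop on an object; "newtons" is the grip in N (left out, the last holds). Time passes only in rows, so rows that do not move let the fingers close. It gives the time, the measured TCP pose, the force and the opening at its end, in the units of the state.
- r.state(): the state, without advancing time (a new reading comes with each control period).
- snapshot(name): name is "scene" or "top" or "wrist"; returns (picture, depth): 420x560x3 uint8, red, green, blue; 420x560 float32, m along the optical axis (not along the pixel's ray), 0 where there is no reading.
- get_calibration(name): a dict with "fovy" (degrees; the focal length in pixels is half the picture's height over the tangent of half this angle, whatever the lens; pixels are square), "cx", "cy" (the principal point, pixels), "world_to_cam" (4x4, takes a point from world to camera coordinates); the wrist camera has in their place "mount" (4x4, takes a point from camera to tool coordinates, whose origin is the TCP and whose axes are the tool frame's). Camera axes: x right, y up, looking along -z (the intrinsics and any distortion apply to the point x, -y, -z); pixel columns grow to the right and rows downward; lengths in m; the calibration is good to about 2 mm. The wrist camera is an equidistant fisheye: a pixel r from the principal point sees the ray r / f radians off the axis. A picture is of the moment at which its call begins: read the wrist's pose just before it. get_calibration takes no time and is no camera call.
- r.sign_off(): hands the job in, once; it reports no verdict.
Trained networks look in the newest picture that a camera, given by its name, has taken for a name from the list of things; names that differ only in an ending like _2 or _b are one class to them, and where a whole thing is asked for, a point or a joint stands for the part that bears it (a point fixed in the world has none). Each returns a list of dicts, best first, with "p" (0 to 1); they miss things now and then, are a little off and sometimes report something else, mostly with a low value. They report only what shows in the picture. A call takes as long as a camera call. They do not tell look-alikes from the thing itself.
- spotter.regions_of(camera, thing): "mask" (420x560 bool, what is visible of it) and "rect" ([centre column, centre row, width, height] in pixels, round what is visible of it).
The state is a dict: "time_s": time; "joints": joint angles; "dq": joint speeds; "tau": joint torques, N m; "position": TCP position; "tool_rot": TCP orientation; "ft_force": force on the tool from outside, world axes, zero at the start; "wrist_torque": the same for the moment, N m; "grip_width": opening from 0.0 (shut) to 1.0 (fully open).
Only numpy, scipy, OpenCV 4.12 (cv2) and the standard library are available. Lean on these libraries where they do the work, as an engineer would, in place of code of your own. Each camera call takes 0.05 s, during which the arm holds its last target.

### The job

Three brass hand nuts lie on the lab bench, alike outside but with different holes; only one threads onto the fixed stud in the middle of the bench shaker. Find the one that fits, lower it right down onto the seat with its wings along the two slanting black lines, and screw it on clockwise (seen from above) by 60 degrees, so that its wings lie parallel to the shaker's short sides. Let go of it, and leave the other two nuts on the bench, off the shaker.

Things in the scene. Friction and masses are not known exactly. Their poses are not given: they have to be found in the camera images.
- stud (a point): Centre of the seat at the foot of the fixed steel stud, 61 mm over the bench, mid white shaker (150 mm in x, 200 in y); z up. Stud: 12 mm core, pointed tip 42 mm over the seat, two ridges to 27 mm diameter, undersides 8 mm over the seat; gaps between them on the black lines, 60 deg anticlockwise of x. Lugs go down there (wings within 20 deg), then turn clockwise under the ridges; locked along x.
- nut_small: Loose brass hand nut, about 0.3 kg: square hub 54 x 54 mm, 24 mm high, with an upright through hole, and two wings along +x and -x, 14 mm wide, 18 mm high, 95 mm over the tips. Origin at the centre of the underside, z up. Plain 18 mm hole: too small for the thread. Grip across the flat +y and -y sides (54 mm).
- nut_mid: Loose brass hand nut, outside, origin and axes exactly like nut_small. Hole of 34 mm with two thread lugs in it at the bottom, on its +x and -x sides (under the wings), 6 mm high, 5 mm wide and leaving 19 mm between them: the one that fits the stud.
- nut_large: Loose brass hand nut, outside, origin and axes exactly like nut_small. Plain hole of 44 mm without lugs: it drops loosely over the thread and does not catch.
Not all that is in view belongs to the job. What is shaped like the nut_mid but turquoise or white is not meant. Leave any purple look-alike of the nut_large alone.

How it is judged:
On the way:
1. the fitting nut is down over the stud, wings still roughly along the lines (z of nut_mid in the frame of stud below 0.01 m and horizontal distance between nut_mid and stud below 0.01 m and angle between the x axis of nut_mid and the x axis of stud, either way round above 0.5 rad), for 0.05 s.
At the end, for the whole second after the job is handed in: The fitting nut rests flat on the seat (underside within 5 mm, centre within 10 mm of the stud), its wings within 20 degrees of parallel to the shaker's short sides (x of the stud); the other two nuts are on the bench (undersides below 30 mm), off the shaker (z of nut_mid in the frame of stud between -0.005 and 0.005 m and horizontal distance between nut_mid and stud below 0.01 m and angle between the x axis of nut_mid and the x axis of stud, either way round below 0.35 rad and angle between nut_mid's own z axis and vertical below 0.15 rad and linear speed of nut_mid below 0.02 m/s and height (world z) of each of nut_small, nut_large below 0.03 m); the robot touches nothing.
It also fails if it takes over 45 s, if anything falls off the work surface, if the arm or the gripper's body presses on something with over 40 N, if the wrist force passes 120 N, or if a joint passes its speed limit or range.

## Working session

There is one attempt and no reset: what is moved stays moved. The work goes in short steps, Python scripts to look and compute and a tool call to move; the robot and the scene stay as the last step left them, time stands still between calls to the robot, and variables do not carry over. Pictures are saved under pics/ and viewed, and the job is handed in when it is done.

Besides the shell and the picture viewer there is one more tool, called after "Emit:" as name(argument=value, ...) on one line, values as JSON. play_rows: Moves the arm, as the interface text tells. Its arguments: {"type":"object","properties":{"commands":{"type":"array"},"newtons":{"type":"number"}},"required":["commands"]}

```bash
mkdir -p pics; ls; cat > h.py <<'E'
import numpy as np, cv2
from rig import r, snapshot, get_calibration, spotter
def save(n,img): cv2.imwrite('pics/'+n+'.png',cv2.cvtColor(img,cv2.COLOR_RGB2BGR))
def px2w(cal,u,v,d,shape=(420,560)):
    f=shape[0]/2/np.tan(np.radians(cal['fovy'])/2)
    u=np.asarray(u,float);v=np.asarray(v,float);d=np.asarray(d,float)
    p=np.stack([(u-cal['cx'])/f*d,-(v-cal['cy'])/f*d,-d,np.ones_like(d)],-1)
    return (p@np.linalg.inv(np.array(cal['world_to_cam'])).T)[...,:3]
def w2px(cal,P):
    f=210/np.tan(np.radians(cal['fovy'])/2)
    P=np.asarray(P,float);p=np.c_[P.reshape(-1,3),np.ones(P.size//3)]@np.array(cal['world_to_cam']).T
    return np.c_[cal['cx']+f*p[:,0]/-p[:,2],cal['cy']-f*p[:,1]/-p[:,2]]
E
python3 - <<'E'
from h import *
print(r.state())
for n in('scene','top','wrist'):
    im,d=snapshot(n); save(n+'0',im); np.save('pics/'+n+'0.npy',d); np.save('pics/'+n+'0_im.npy',im)
    c=get_calibration(n); print(n,{k:(np.round(v,3).tolist() if not np.isscalar(v) else v) for k,v in c.items()})
print(r.state()['time_s'])
E
```

```text
pics
{'time_s': 0.0, 'joints': array([ 1.15010049,  0.3218191 , -0.07011653,  1.45165295,  0.02261041,
        1.37080322, -0.05687532]), 'dq': array([ 7.40626965e-04, -1.02663602e-03,  1.93043941e-04,  7.27434151e-04,
       -2.60666200e-04, -4.00056106e-05,  6.74722329e-04]), 'tau': array([ 1.89363236e-04, -4.91285062e+01, -4.03685672e-01, -3.12524343e+01,
       -6.38834853e-02,  4.35897731e-02,  1.43640841e-04]), 'position': array([ 0.27355483, -0.58907654,  0.24347533]), 'tool_rot': array([ 1.98103906,  0.43964619, -1.9820614 ]), 'ft_force': array([0.34505386, 0.28178776, 0.16310931]), 'wrist_torque': array([-0.02779266, -0.00703604,  0.02260478]), 'grip_width': 1.0032476618888404}
scene {'fovy': 46.41473908449341, 'cx': 281.37224122055784, 'cy': 210.0304062477654, 'world_to_cam': [[0.351, 0.936, -0.016, -0.224], [-0.761, 0.295, 0.578, 0.356], [0.546, -0.191, 0.816, -1.336], [0.0, 0.0, 0.0, 1.0]]}
top {'fovy': 49.96313367891101, 'cx': 282.57125427832887, 'cy': 208.66894737896948, 'world_to_cam': [[0.028, -1.0, 0.011, -0.007], [0.991, 0.029, 0.133, -0.542], [-0.133, 0.007, 0.991, -0.777], [0.0, 0.0, 0.0, 1.0]]}
wrist {'fovy': 65.70646984690485, 'cx': 283.69688333707387, 'cy': 212.7701113807306, 'mount': [[0.0, 0.306, -0.952, -0.141], [1.0, 0.001, 0.001, 0.0], [0.001, -0.952, -0.306, -0.084], [0.0, 0.0, 0.0, 1.0]]}
0.15
```

View pics/scene0.png

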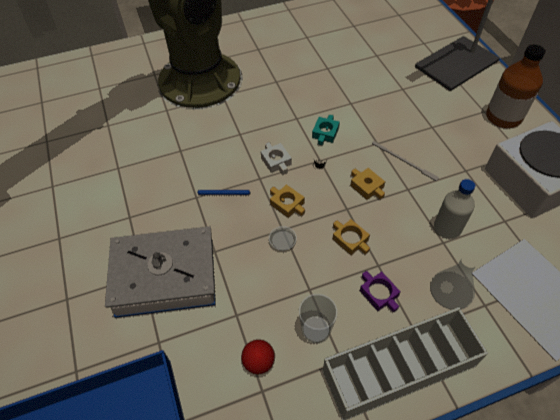

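View pics/top0.png

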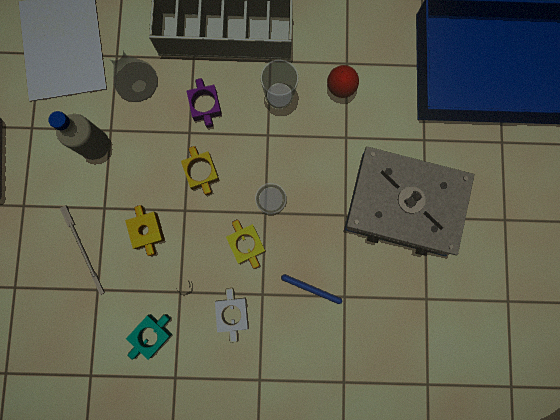

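View pics/wrist0.png

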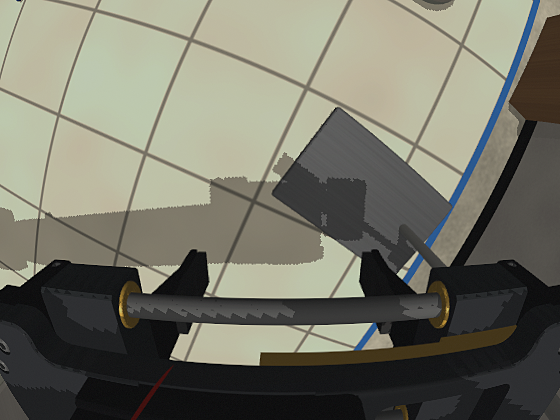

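```bash
python3 - <<'E'
from h import *
im=np.load('pics/top0_im.npy')
a=cv2.resize(im[140:290,110:280],None,fx=4,fy=4,interpolation=cv2.INTER_CUBIC); save('crop1',a)
a=cv2.resize(im[135:265,335:485],None,fx=4,fy=4,interpolation=cv2.INTER_CUBIC); save('crop2',a)
for n in('nut_mid','nut_small','nut_large','stud'):
    for q in spotter.regions_of('top',n): print(n,q['p'],np.round(q['rect']))
E
```

```text
nut_mid 0.73 [231. 315.  36.  50.]
nut_mid 0.67 [150. 338.  46.  47.]
nut_mid 0.63 [245. 244.  38.  51.]
nut_small 0.73 [144. 229.  36.  48.]
nut_small 0.3 [409. 202. 123. 102.]
nut_large 0.77 [205. 103.  35.  54.]
nut_large 0.7 [200. 169.  41.  49.]
stud 0.61 [409. 203. 126. 108.]
```

View pics/crop1.png

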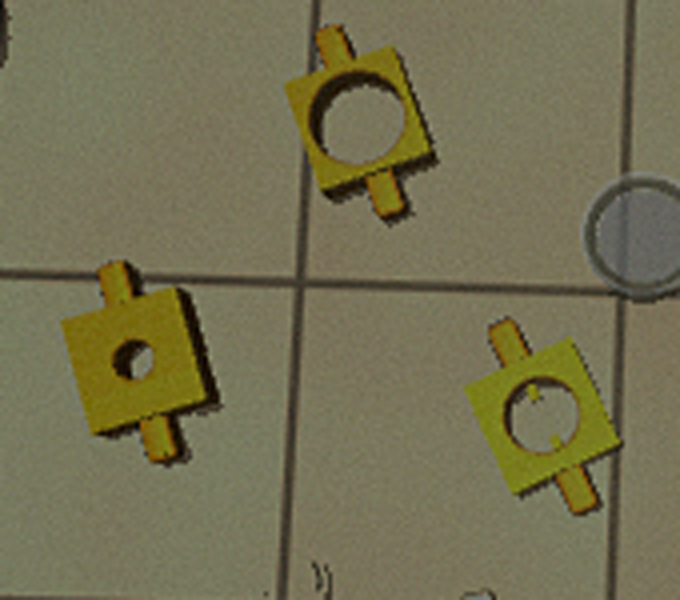

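View pics/crop2.png

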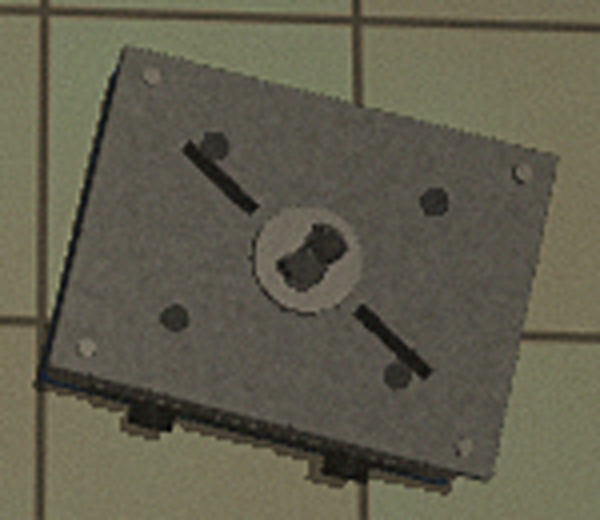

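```bash
cat > pose.py <<'E'
from h import *
def fitrect(pts2d):
    (c,s,a)=cv2.minAreaRect((pts2d*1000).astype(np.float32)); return np.array(c)/1000,s,a
def brass(im):
    hsv=cv2.cvtColor(im,cv2.COLOR_RGB2HSV); return (hsv[...,0]>17)&(hsv[...,0]<33)&(hsv[...,1]>150)&(hsv[...,2]>60)
E
python3 - <<'E'
from pose import *
from scipy.spatial.transform import Rotation as R
im=np.load('pics/top0_im.npy'); d=np.load('pics/top0.npy'); cal=get_calibration('top')
V,U=np.mgrid[0:420,0:560]; W=px2w(cal,U,V,d)
m=brass(im)
n,l,st,c=cv2.connectedComponentsWithStats(m.astype(np.uint8))
for i in range(1,n):
    if st[i,4]>150:
        mm=(l==i); P=W[mm]; top=P[(P[:,2]>0.02)&(P[:,2]<.03)]
        cc,s,a=fitrect(top[:,:2]); allc=fitrect(P[P[:,2]>.010][:,:2])
        print(c[i],st[i,4],'zq',np.percentile(P[:,2],[5,50,95]).round(4),'rect',cc.round(4),np.round(s,1),a,'all',allc)
# shaker
box=(U>335)&(U<485)&(V>135)&(V<265)
P=W[box&(W[...,2]>.05)]
print('shaker z',np.percentile(P[:,2],[5,50,95,99.5]),fitrect(P[(P[:,2]<.066)][:,:2]))
g=cv2.cvtColor(im,cv2.COLOR_RGB2GRAY)
seat=W[200-3:200+3,425:428]; print('px z', [(uv,W[uv[1],uv[0]].round(4)) for uv in [(400,196),(424,200),(412,200),(417,196),(408,204),(430,180),(390,175),(440,225)]])
s=r.state(); print(R.from_rotvec(s['tool_rot']).as_matrix().round(3))
E
```

```text
[199.32518797 169.56390977] 532 zq [0.0194 0.0234 0.0262] rect [0.6123 0.1653] [91.2 53.6] 21.639698028564453 all (array([0.61319666, 0.16553549]), (93.09274291992188, 53.597511291503906), 22.145843505859375)
[143.20631579 229.76842105] 950 zq [0.0201 0.0237 0.0264] rect [0.4977 0.2607] [91.9 54.3] 19.809852600097656 all (array([0.45563339, 0.16236394]), (288.8275146484375, 75.61687469482422), 66.8051528930664)
[245.24629879 243.53566622] 743 zq [0.0191 0.0234 0.0263] rect [0.4777 0.0747] [92.8 53.2] 26.700191497802734 all (array([0.46812671, 0.06877485]), (115.36756896972656, 56.275787353515625), 31.353757858276367)
shaker z [0.05554144 0.05790808 0.06111055 0.84258639] (array([ 0.56235724, -0.21744649]), (200.90647888183594, 150.62779235839844), 77.01554870605469)
px z [((400, 196), array([ 0.5672, -0.1972,  0.0609])), ((424, 200), array([ 0.5616, -0.24  ,  0.0594])), ((412, 200), array([ 0.5571, -0.2117,  0.0831])), ((417, 196), array([ 0.5615, -0.2153,  0.0993])), ((408, 204), array([ 0.5535, -0.2114,  0.0602])), ((430, 180), array([ 0.598 , -0.2515,  0.0586])), ((390, 175), array([ 0.6053, -0.1807,  0.0567])), ((440, 225), array([ 0.5184, -0.2684,  0.0569]))]
[[-0.     0.421 -0.907]
 [ 0.    -0.907 -0.421]
 [-1.    -0.     0.   ]]
```

Emit:
play_rows(commands=[[[0, 0, 0, 0, -15.5, -30, 87], [0, 0, 0, 0, -15.5, -30, 87], [0, 0, 0, 0, -15.5, -30, 87], [0, 0, 0, 0, -15.5, -30, 87], [0, 0, 0, 0, -15.5, -30, 87], [0, 0, 0, 0, -15.5, -30, 87], [0, 0, 0, 0, -15.5, -30, 87], [0, 0, 0, 0, -15.5, -30, 87], [0, 0, 0, 0, -15.5, -30, 87], [0, 0, 0, 0, -15.5, -30, 87], [0, 0, 0, 0, -15.5, -30, 87], [0, 0, 0, 0, -15.5, -30, 87], [0, 0, 0, 0, -15.5, -30, 87], [0, 0, 0, 0, -15.5, -30, 87], [0, 0, 0, 0, 0, 0, 87], [0, 0, 0, 0, 0, 0, 87]]])

```text
time_s: 1.68
position: [0.5746, -0.2015, 0.2421]
tool_rot: [1.985, 0.428, -1.985]
ft_force: [-0.5, -1.5, 0.2]
grip_width: 0.998
```

```bash
cat >> h.py <<'E'
from scipy.spatial.transform import Rotation as R
def wcam():
    s=r.state(); im,d=snapshot('wrist'); c=get_calibration('wrist')
    T=np.eye(4); T[:3,:3]=R.from_rotvec(s['tool_rot']).as_matrix(); T[:3,3]=s['position']
    return s,im,d,c,T@np.array(c['mount'])
def wray(c,u,v):
    f=210/np.tan(np.radians(c['fovy'])/2); u=np.asarray(u,float)-c['cx']; v=np.asarray(v,float)-c['cy']
    rr=np.hypot(u,v)+1e-9; th=rr/f
    return np.stack([np.sin(th)*u/rr,-np.sin(th)*v/rr,-np.cos(th)],-1)
def wonplane(c,T,u,v,z):
    D=wray(c,u,v)@T[:3,:3].T; t=(z-T[2,3])/D[...,2]; return T[:3,3]+D*t[...,None]
def wdepth(c,T,u,v,d):
    D=wray(c,u,v); D=D/(-D[...,2:])*np.asarray(d)[...,None]; return D@T[:3,:3].T+T[:3,3]
E
python3 - <<'E'
from h import *
s,im,d,c,T=wcam(); save('w1',im); np.savez('pics/w1.npz',im=im,d=d,T=T); print(s['position'],T[:3,3])
E
```

```text
[ 0.57458127 -0.20145223  0.24212072] [ 0.65153358 -0.16652632  0.3825925 ]
```

View pics/w1.png

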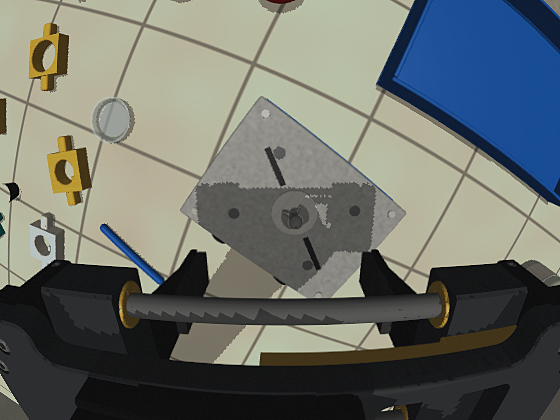

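```bash
python3 - <<'E'
from pose import *
z=np.load('pics/w1.npz'); im,d,T=z['im'],z['d'],z['T']; c=get_calibration('wrist')
V,U=np.mgrid[0:420,0:560]; W=wdepth(c,T,U,V,d)
box=(U>170)&(U<420)&(V>90)&(V<245)&(d>0)
P=W[box&(W[...,2]>.045)&(W[...,2]<.07)]
print(len(P),np.percentile(P[:,2],[5,50,95]),fitrect(P[:,:2]))
for uv in [(268,150),(284,184),(306,238),(320,268),(293,214),(274,214),(316,214),(265,113),(391,214),(186,211)]: print(uv,W[uv[1],uv[0]].round(4),wonplane(c,T,*uv,np.float64(.058)).round(4))
a=cv2.resize(im[90:300,180:420],None,fx=3.3,fy=2.8); 
save('crop3',cv2.resize(im[150:280,230:370],None,fx=5,fy=4.5,interpolation=cv2.INTER_CUBIC))
# rectified top view at z=0.06
xs=np.linspace(.5624+.06,.5624-.06,480); ys=np.linspace(-.2174+.06,-.2174-.06,480)
Y,X=np.meshgrid(ys,xs); 
Pc=np.stack([X,Y,np.full_like(X,.060)],-1)-T[:3,3]; Pc=Pc@T[:3,:3]
f=210/np.tan(np.radians(c['fovy'])/2); rr=np.hypot(Pc[...,0],Pc[...,1]); th=np.arctan2(rr,-Pc[...,2])
mu=(c['cx']+f*th*Pc[...,0]/rr).astype(np.float32); mv=(c['cy']-f*th*Pc[...,1]/rr).astype(np.float32)
o=cv2.remap(im,mu,mv,cv2.INTER_CUBIC)
cv2.drawMarker(o,(240,240),(255,0,0),cv2.MARKER_CROSS,20,1); cv2.circle(o,(240,240),100,(255,0,0),1)
for s in (1,-1):
    a=np.radians(47); p=lambda L:(int(240-s*L*4*np.sin(a)),int(240-s*L*4*np.cos(a)))
    cv2.line(o,p(25),p(60),(0,255,0),1)
save('rect1',o)
E
```

```text
19479 [0.05724703 0.05852412 0.06077206] (array([ 0.60691425, -0.2047063 ]), (169.1281280517578, 256.54913330078125), 24.074909210205078)
(268, 150) [ 0.6104 -0.1686  0.0594] [ 0.6102 -0.1687  0.058 ]
(284, 184) [ 0.5848 -0.1977  0.0576] [ 0.5849 -0.1977  0.058 ]
(306, 238) [ 0.5406 -0.2438  0.0584] [ 0.5405 -0.2439  0.058 ]
(320, 268) [ 0.5144 -0.274   0.0591] [ 0.514  -0.2743  0.058 ]
(293, 214) [ 0.5676 -0.2149  0.0867] [ 0.5594 -0.2196  0.058 ]
(274, 214) [ 0.5523 -0.2011  0.0614] [ 0.5512 -0.2014  0.058 ]
(316, 214) [ 0.5703 -0.2409  0.0616] [ 0.5694 -0.2417  0.058 ]
(265, 113) [ 0.643  -0.151   0.0601] [ 0.643  -0.1509  0.058 ]
(391, 214) [ 0.6038 -0.3166  0.0596] [ 0.6036 -0.3173  0.058 ]
(186, 211) [ 0.5153 -0.1134  0.0586] [ 0.515  -0.1133  0.058 ]
```

View pics/rect1.png

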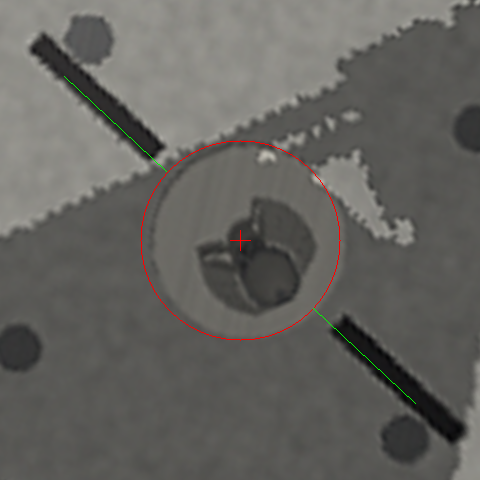

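```bash
cat >> h.py <<'E'
def plan(target,yang,s=None):
    s=s or r.state(); Rm=R.from_rotvec(s['tool_rot']).as_matrix()
    a=np.radians(yang); y=np.array([np.cos(a),np.sin(a),0]); x=np.array([0,0,-1.]); G=np.c_[x,y,np.cross(x,y)]
    d=Rm.T@(np.array(target)-s['position']); rv=np.degrees(R.from_matrix(Rm.T@G).as_rotvec())
    print('t',s['time_s'],'pos',s['position'].round(4),'yang',np.degrees(np.arctan2(Rm[1,1],Rm[0,1])).round(2),'tilt',np.degrees(np.arccos(-Rm[2,0])).round(2),'F',np.round(s['ft_force'],1),'q7',s['joints'][6].round(2),'grip',round(s['grip_width'],3))
    print('shift mm (cur tool axes)',(d*1000).round(1),'turn deg',rv.round(2)); return d,rv
E
python3 -c "
from h import *
plan([.4777,.0747,.205],-63.3)"
```

```text
t 1.7333 pos [ 0.5749 -0.2002  0.2421] yang -65.5 tilt 0.07 F [0.6 1.1 0.1] q7 -0.92 grip 0.999
shift mm (cur tool axes) [  36.8 -290.5  -25.5] turn deg [-2.2  -0.03 -0.06]
```

Emit:
play_rows(commands=[[[-0.3, 0, 0, 4, -31, -2.7, 87], [-0.3, 0, 0, 4, -31, -2.7, 87], [-0.3, 0, 0, 4, -31, -2.7, 87], [-0.3, 0, 0, 4, -31, -2.7, 87], [-0.3, 0, 0, 4, -31, -2.7, 87], [-0.3, 0, 0, 4, -31, -2.7, 87], [-0.3, 0, 0, 4, -31, -2.7, 87], [-0.2, 0, 0, 4, -31, -2.7, 87], [-0.2, 0, 0, 4, -31, -2.7, 87], [0, 0, 0, 0, 0, 0, 87], [0, 0, 0, 0, 0, 0, 87]]])

```text
time_s: 2.65
position: [0.4707, 0.0563, 0.203]
tool_rot: [1.972, 0.437, -1.969]
ft_force: [0.6, -0.6, 0.8]
grip_width: 1.001
```

```bash
python3 - <<'E'
from pose import *
s,im,d,c,T=wcam(); save('w2',im); np.savez('pics/w2.npz',im=im,d=d,T=T)
plan([.4777,.0747,.205],-63.3,s)
V,U=np.mgrid[0:420,0:560]; W=wdepth(c,T,U,V,d); m=brass(im)&(d>0)
n,l,st,cc=cv2.connectedComponentsWithStats(m.astype(np.uint8))
for i in range(1,n):
    if st[i,4]>300:
        P=W[l==i]; top=P[(P[:,2]>.019)&(P[:,2]<.03)]; t2=P[(P[:,2]>.022)&(P[:,2]<.03)]
        print(cc[i].round(),st[i,4],np.percentile(P[:,2],[5,50,95]).round(4),fitrect(top[:,:2]))
E
```

```text
t 2.65 pos [0.4707 0.0563 0.203 ] yang -64.46 tilt 0.54 F [ 0.6 -0.6  0.8] q7 -1.3 grip 1.001
shift mm (cur tool axes) [ -2.2 -13.6 -14.2] turn deg [-1.16  0.06 -0.54]
[245.  29.] 1715 [0.0117 0.0239 0.0254] (array([0.60366223, 0.15918719]), (71.70391845703125, 54.14791488647461), 22.120737075805664)
[122.  95.] 2849 [0.0104 0.024  0.0255] (array([0.49816751, 0.25839456]), (93.24293518066406, 55.25236511230469), 20.367883682250977)
[270. 180.] 2617 [0.0131 0.024  0.0255] (array([0.47892581, 0.07313139]), (93.34036254882812, 53.22065353393555), 27.11792755126953)
[397. 350.] 2468 [0.2766 0.28   0.2823] (array([0., 0.]), (0.0, 0.0), 0.0)
```

View pics/w2.png

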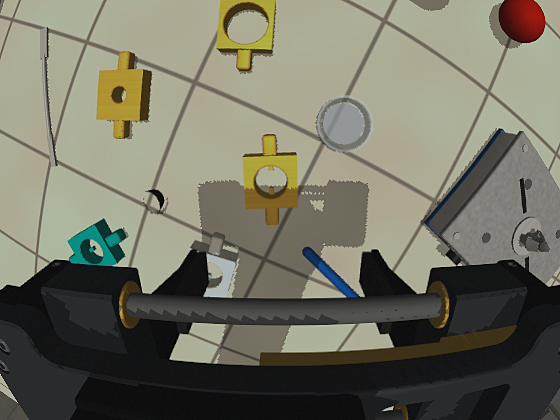

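```bash
python3 -c "
from h import *
plan([.4785,.0737,.10],-63.1)"
```

```text
t 2.7 pos [0.4706 0.0568 0.203 ] yang -64.45 tilt 0.48 F [-0.   0.1 -0.3] q7 -1.3 grip 1.0
shift mm (cur tool axes) [102.9 -12.7 -14.5] turn deg [-1.35  0.06 -0.48]
```

Emit:
play_rows(commands=[[[-0.7, 0, -0.2, 20, -4, -5, 87], [-0.6, 0, -0.2, 20, -4, -5, 87], [0, 0, 0, 20, -4, -4, 87], [0, 0, 0, 20, 0, 0, 87], [0, 0, 0, 20, 0, 0, 87], [0, 0, 0, 0, 0, 0, 87], [0, 0, 0, 0, 0, 0, 87]]])

```text
time_s: 3.28
position: [0.4842, 0.0615, 0.1021]
tool_rot: [1.976, 0.445, -1.964]
ft_force: [0.2, 0.1, 0.6]
grip_width: 1.003
```

```bash
python3 - <<'E'
from pose import *
s,im,d,c,T=wcam(); save('w3',im); np.savez('pics/w3.npz',im=im,d=d,T=T)
plan([.4785,.0737,.026],-63.1,s)
V,U=np.mgrid[0:420,0:560]; W=wdepth(c,T,U,V,d); m=brass(im)&(d>0)
n,l,st,cc=cv2.connectedComponentsWithStats(m.astype(np.uint8))
for i in range(1,n):
    if st[i,4]>300:
        P=W[l==i]; top=P[(P[:,2]>.019)&(P[:,2]<.03)]; t2=P[(P[:,2]>.022)&(P[:,2]<.03)]
        print(cc[i].round(),st[i,4],np.percentile(P[:,2],[5,50,95]).round(4),fitrect(top[:,:2]))
E
```

```text
t 3.2833 pos [0.4842 0.0615 0.1021] yang -64.25 tilt 0.46 F [0.2 0.1 0.6] q7 -1.38 grip 1.003
shift mm (cur tool axes) [ 76.  -14.    0.1] turn deg [-1.15 -0.25 -0.38]
[228.  36.] 2450 [0.0096 0.0235 0.0254] (array([0.59392157, 0.1560253 ]), (52.363853454589844, 54.71694564819336), 20.049304962158203)
[ 70. 110.] 5135 [0.0077 0.0238 0.0254] (array([0.49896588, 0.25870898]), (93.322265625, 55.8463020324707), 17.428340911865234)
[265. 226.] 5380 [0.0088 0.024  0.0254] (array([0.47897577, 0.07330352]), (93.8382797241211, 53.69416809082031), 26.70155143737793)
[396. 350.] 2859 [0.1757 0.179  0.1814] (array([0., 0.]), (0.0, 0.0), 0.0)
```

View pics/w3.png

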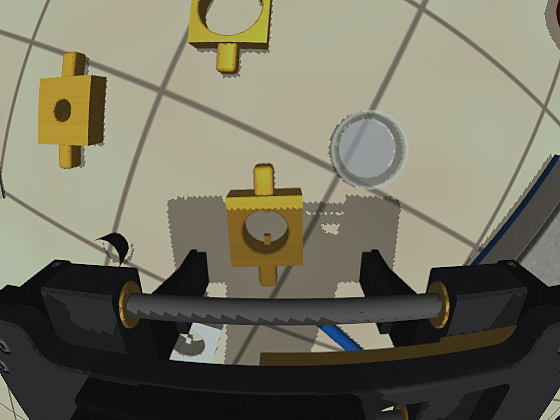

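Emit:
play_rows(commands=[[[-0.6, 0, -0.2, 0, -8, 0, 87], [-0.6, 0, -0.2, 0, -7, 0, 87], [0, 0, 0, 0, 0, 0, 87], [0, 0, 0, 0, 0, 0, 87]]])

```text
time_s: 3.67
position: [0.4796, 0.0747, 0.1061]
tool_rot: [1.97, 0.468, -1.951]
ft_force: [1.5, -0.0, 0.5]
grip_width: 1.0
```

```bash
python3 -c "
from h import *
plan([.4788,.0735,.026],-63.1)"
```

```text
t 3.6667 pos [0.4796 0.0747 0.1061] yang -63.13 tilt 0.55 F [ 1.5 -0.   0.5] q7 -1.38 grip 1.0
shift mm (cur tool axes) [80.1  0.6  2. ] turn deg [-0.03 -0.54 -0.13]
```

Emit:
play_rows(commands=[[[0, -0.3, 0, 18, 0, 1, 87], [0, -0.2, 0, 18, 0, 1, 87], [0, 0, 0, 16, 0, 0, 87], [0, 0, 0, 0, 0, 0, 87], [0, 0, 0, 0, 0, 0, 87]]])

```text
time_s: 4.08
position: [0.4821, 0.075, 0.0575]
tool_rot: [1.968, 0.464, -1.946]
ft_force: [0.0, 1.1, 0.6]
grip_width: 1.002
```

```bash
python3 -c "
from h import *
plan([.4788,.0735,.026],-63.1)"
```

```text
t 4.0833 pos [0.4821 0.075  0.0575] yang -63.02 tilt 0.7 F [0.  1.1 0.6] q7 -1.43 grip 1.002
shift mm (cur tool axes) [31.4 -0.4  4. ] turn deg [ 0.08 -0.55 -0.45]
```

Emit:
play_rows(commands=[[[0, -0.4, -0.3, 11, 0, 3, 87], [0, -0.4, -0.3, 11, 0, 3, 87], [0, 0, 0, 9, 0, 1, 87], [0, 0, 0, 0, 0, 0, 87], [0, 0, 0, 0, 0, 0, 87]]])

```text
time_s: 4.5
position: [0.4775, 0.0715, 0.0263]
tool_rot: [1.957, 0.471, -1.962]
ft_force: [0.1, 0.5, -0.5]
grip_width: 1.003
```

```bash
python3 -c "
from h import *
plan([.4788,.0735,.026],-63.1)"
```

```text
t 4.5 pos [0.4775 0.0715 0.0263] yang -63.03 tilt 0.14 F [ 0.1  0.5 -0.5] q7 -1.45 grip 1.003
shift mm (cur tool axes) [ 0.3 -1.2 -2. ] turn deg [0.07 0.11 0.08]
```

Good. Close.

Emit:
play_rows(commands=[[[0, 0, 0, 0, 0, 0, 50], [0, 0, 0, 0, 0, 0, 45], [0, 0, 0, 0, 0, 0, 45], [0, 0, 0, 0, 0, 0, 45], [0, 0, 0, 0, 0, 0, 45], [0, 0, 0, 0, 0, 0, 45], [0, 0, 0, 0, 0, 0, 45], [0, 0, 0, 0, 0, 0, 45]]], newtons=30)

```text
time_s: 5.17
position: [0.4784, 0.0719, 0.0274]
tool_rot: [1.959, 0.471, -1.96]
ft_force: [1.3, 0.1, -0.3]
grip_width: 0.614
```

Emit:
play_rows(commands=[[[0, 0, 0, -12, 0, 0, 45], [0, 0, 0, -25, 0, 0, 45], [0, 0, 0, -30, 0, 0, 45], [0, 0, 0, -30, 0, 0, 45], [0, 0, 0, -30, 0, 0, 45], [0, 0, 0, -25, 0, 0, 45], [0, 0, 0, -12, 0, 0, 45], [0, 0, 0, 0, 0, 0, 45], [0, 0, 0, 0, 0, 0, 45]]])

```text
time_s: 5.92
position: [0.473, 0.0721, 0.1999]
tool_rot: [1.948, 0.476, -1.968]
ft_force: [-0.6, -0.1, -3.1]
grip_width: 0.618
```

```bash
python3 - <<'E'
from pose import *
s,im,d,c,T=wcam(); save('w4',im); np.savez('pics/w4.npz',im=im,d=d,T=T)
plan([.5625,-.2190,.18],-43,s)
E
```

```text
t 5.9167 pos [0.473  0.0721 0.1999] yang -62.84 tilt 0.6 F [-0.6 -0.1 -3.1] q7 -1.3 grip 0.618
shift mm (cur tool axes) [ 18.8 300.   53.1] turn deg [-19.84   0.47   0.38]
```

View pics/w4.png

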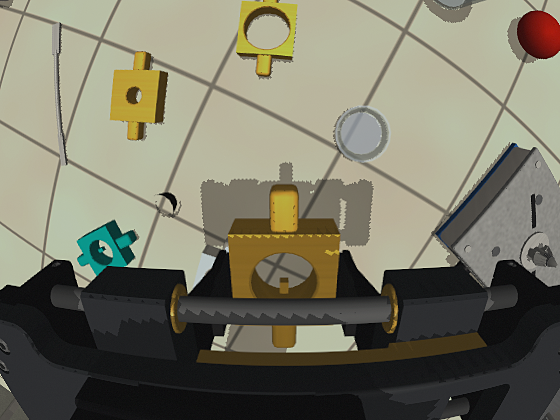

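Emit:
play_rows(commands=[[[0, 0, 0, 0, 20, 3, 45], [0, 0, 0, 0, 30, 5, 45], [0, 0, 0, 0, 32, 6, 45], [0, 0, 0, 0, 32, 6, 45], [0, 0, 0, 0, 32, 6, 45], [0, 0, 0, 0, 32, 6, 45], [0, 0, 0, 0, 32, 6, 45], [0, 0, 0, 0, 32, 6, 45], [0, 0, 0, 0, 28, 5, 45], [0, 0, 0, 0, 15, 2, 45], [-5, 0, 0, 0, 0, 0, 45], [-5, 0, 0, 0, 0, 0, 45], [-5, 0, 0, 0, 0, 0, 45], [-5, 0, 0, 0, 0, 0, 45], [0, 0, 0, 0, 0, 0, 45], [0, 0, 0, 0, 0, 0, 45]]])

```text
time_s: 7.3
position: [0.547, -0.2086, 0.1668]
tool_rot: [1.688, 0.82, -1.773]
ft_force: [-0.4, 0.0, -2.6]
grip_width: 0.614
```

```bash
python3 - <<'E'
from pose import *
s,im,d,c,T=wcam(); save('w5',im); np.savez('pics/w5.npz',im=im,d=d,T=T)
plan([.5625,-.2190,.18],-43,s)
V,U=np.mgrid[0:420,0:560]; c=get_calibration('wrist')
M=np.array(c['mount'])
for n in('w4','w5'):
    z=np.load('pics/%s.npz'%n); im,d=z['im'],z['d']
    Wt=wdepth(c,M,U,V,d)   # tool coords
    m=brass(im)&(d>0)&(np.abs(Wt[...,0])<.03)&(np.abs(Wt[...,1])<.06)
    P=Wt[m]; top=P[(P[:,0]<.006)]
    print(n,m.sum(),'x pct',np.percentile(P[:,0],[1,10,50,90]).round(4))
    hub=P[np.abs(P[:,1])>.012]; wing=P[np.abs(P[:,1])<.008]
    print(' hub y',hub[:,1].min(),hub[:,1].max(),'z max',np.percentile(hub[:,2],[1,99]),' wing z',np.percentile(wing[:,2],[0,.5,1,99,99.5,100]).round(4),'wing y',wing[wing[:,2]>.032][:,1].min(),wing[wing[:,2]>.032][:,1].max())
E
```

```text
t 7.3 pos [ 0.547  -0.2086  0.1668] yang -41.44 tilt 3.47 F [-0.4  0.  -2.6] q7 -0.5 grip 0.614
shift mm (cur tool axes) [-14.3  17.8  -2.1] turn deg [1.59 1.42 3.17]
w4 8411 x pct [0.0017 0.0024 0.0039 0.0184]
 hub y -0.02822566526739514 0.030695215713559838 z max [-0.02801297  0.01052312]  wing z [-0.0486 -0.0483 -0.0483  0.0441  0.0449  0.0466] wing y -0.006731062056476043 0.006566735971172484
w5 8406 x pct [0.0018 0.0025 0.0039 0.0184]
 hub y -0.028175799608056554 0.030523673087336233 z max [-0.02804659  0.01054186]  wing z [-0.0486 -0.0483 -0.0483  0.0436  0.0444  0.0453] wing y -0.006577281063335392 0.006524726308086706
```

View pics/w5.png

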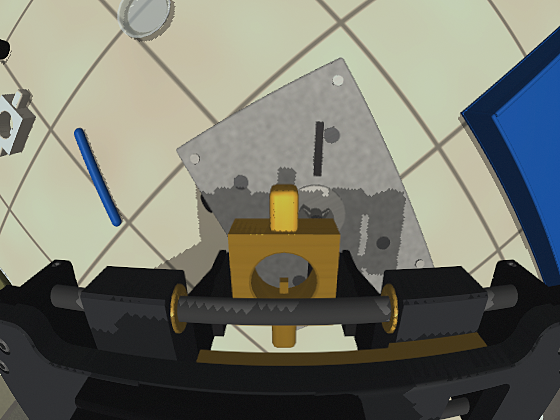

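Emit:
play_rows(commands=[[[0.8, 0.8, 1.6, -7, 9, -1, 45], [0.8, 0.7, 1.6, -7, 9, -1, 45], [0, 0, 0, 0, 0, 0, 45], [0, 0, 0, 0, 0, 0, 45]]])

```text
time_s: 7.68
position: [0.5637, -0.2188, 0.1806]
tool_rot: [1.745, 0.748, -1.735]
ft_force: [0.5, 0.2, -3.2]
grip_width: 0.622
```

```bash
python3 - <<'E'
from pose import *
s,im,d,c,T=wcam(); save('w6',im); np.savez('pics/w6.npz',im=im,d=d,T=T)
plan([.5625,-.2190,.18],-43,s)
save('w6c',cv2.resize(im[100:300,170:430],None,fx=3,fy=3,interpolation=cv2.INTER_CUBIC))
E
```

```text
t 7.6833 pos [ 0.5637 -0.2188  0.1806] yang -43.34 tilt 0.37 F [ 0.5  0.2 -3.2] q7 -0.52 grip 0.622
shift mm (cur tool axes) [ 0.6 -0.8  1. ] turn deg [-0.34 -0.23 -0.28]
```

View pics/w6c.png

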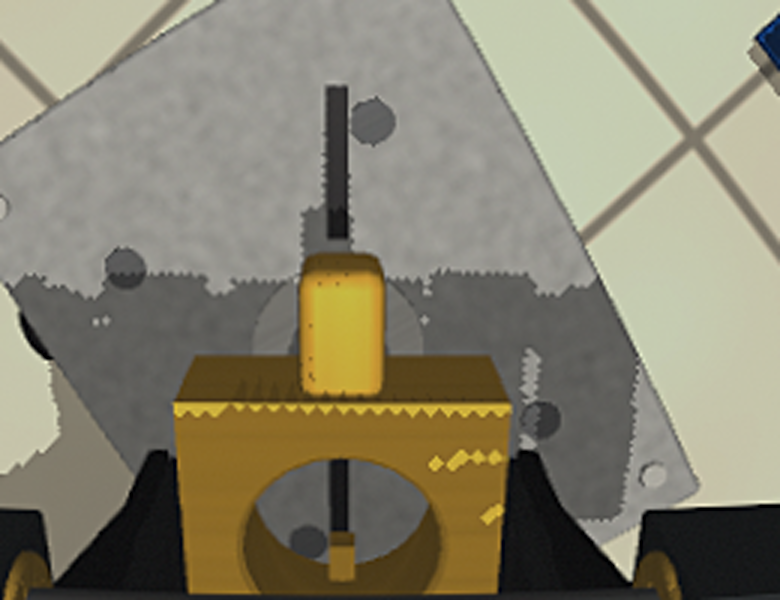

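```bash
python3 - <<'E'
from pose import *
z=np.load('pics/w6.npz'); im,d,T=z['im'],z['d'],z['T']; c=get_calibration('wrist')
g=cv2.cvtColor(im,cv2.COLOR_RGB2GRAY)
print(g[115:190,282].tolist())
print([g[v,274:292].tolist() for v in (140,160)])
M=np.array(c['mount']); Tt=T@np.linalg.inv(M)
for v in (128.3,179.3):
    p=wonplane(c,T,282.3,v,np.float64(.0582)); print(p, (np.linalg.inv(Tt)@np.r_[p,1])[:3].round(4))
z1=np.load('pics/w1.npz'); g1=cv2.cvtColor(z1['im'],cv2.COLOR_RGB2GRAY)
save('c1',cv2.resize(g1[135:285,240:340][...,None].repeat(3,2),None,fx=5,fy=4))
# nut in tool frame from w6
V,U=np.mgrid[0:420,0:560]; Wt=wdepth(c,M,U,V,d)
print('wing edge col',[(v,Wt[v,284].round(4).tolist(),im[v,284].tolist()) for v in range(182,200,2)])
E
```

```text
[154, 154, 154, 155, 156, 157, 157, 156, 155, 155, 158, 162, 171, 125, 60, 53, 56, 55, 56, 56, 55, 55, 54, 55, 56, 55, 53, 54, 55, 54, 54, 53, 54, 53, 53, 53, 52, 53, 53, 53, 52, 52, 53, 52, 50, 52, 52, 51, 51, 50, 51, 50, 51, 52, 45, 31, 29, 27, 28, 29, 31, 29, 28, 23, 51, 91, 101, 100, 95, 73, 66, 70, 64, 69, 74]
[[152, 152, 154, 164, 106, 52, 52, 55, 55, 56, 53, 43, 123, 100, 95, 96, 96, 97], [154, 154, 158, 156, 115, 61, 49, 50, 52, 52, 49, 37, 157, 160, 153, 153, 154, 153]]
[ 0.61252364 -0.16664416  0.0582    ] [ 0.1227 -0.0009 -0.0709]
[ 0.58360971 -0.19715446  0.0582    ] [ 0.1225 -0.001  -0.0289]
wing edge col [(182, [-0.1405, 0.0004, -0.0842], [97, 97, 95]), (184, [0.0184, 0.0004, -0.0484], [84, 71, 49]), (186, [0.0151, 0.0004, -0.0481], [90, 69, 28]), (188, [0.0097, 0.0004, -0.0484], [90, 70, 27]), (190, [0.0073, 0.0004, -0.048], [120, 91, 34]), (192, [0.0064, 0.0004, -0.0473], [192, 145, 50]), (194, [0.007, 0.0004, -0.0462], [201, 167, 57]), (196, [0.0057, 0.0004, -0.0455], [199, 181, 61]), (198, [0.0055, 0.0004, -0.0446], [198, 185, 63])]
```

View pics/c1.png

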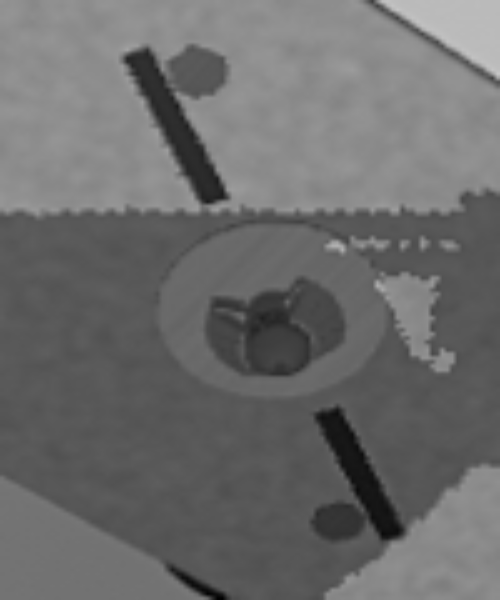

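```bash
python3 - <<'E'
from pose import *
z=np.load('pics/w1.npz'); T=z['T']; c=get_calibration('wrist')
P=[wonplane(c,T,u,v,np.float64(.0582))[:2] for u,v in [(267.6,148),(283,185),(305.6,237.5),(318.6,268.75)]]
n=np.linalg.norm
print(n(P[0]-P[1]),n(P[2]-P[3]),n(P[0]-P[3]),n(P[1]-P[2]),np.mean(P,0),np.degrees(np.arctan2(*(P[0]-P[3])[::-1])))
# stud estimate from top image lines
cal=get_calibration('top'); im=np.load('pics/top0_im.npy')
for uv in [(335+187/4,135+147/4),(335+256/4,135+211/4),(335+357/4,135+308/4),(335+430/4,135+376/4)]:
    # ray to plane
    o=px2w(cal,*uv,1e-6);q=px2w(cal,*uv,1.);t=(.058-o[2])/(q[2]-o[2]);print((o+(q-o)*t).round(4))
E
```

```text
0.041061490101742155 0.041309317138259624 0.14511961449628905 0.06275168615739098 [ 0.56225229 -0.22026678] 46.79302722743749
[ 0.6105 -0.1657  0.058 ]
[ 0.5825 -0.1963  0.058 ]
[ 0.5404 -0.2406  0.058 ]
[ 0.5113 -0.2723  0.058 ]
```

```bash
python3 -c "
from h import *
for i in range(3): plan([.5610,-.2202,.136],-43.1)"
```

```text
t 7.7333 pos [ 0.564  -0.219   0.1809] yang -43.34 tilt 0.4 F [ 0.8 -0.5 -3.1] q7 -0.52 grip 0.615
shift mm (cur tool axes) [44.9 -1.6  3.1] turn deg [-0.24 -0.24 -0.32]
t 7.7333 pos [ 0.564  -0.219   0.1809] yang -43.34 tilt 0.4 F [ 0.8 -0.5 -3.1] q7 -0.52 grip 0.615
shift mm (cur tool axes) [44.9 -1.6  3.1] turn deg [-0.24 -0.24 -0.32]
t 7.7333 pos [ 0.564  -0.219   0.1809] yang -43.34 tilt 0.4 F [ 0.8 -0.5 -3.1] q7 -0.52 grip 0.615
shift mm (cur tool axes) [44.9 -1.6  3.1] turn deg [-0.24 -0.24 -0.32]
```

Emit:
play_rows(commands=[[[-0.2, -0.2, -0.3, 15, -1.5, 2, 45], [0, 0, 0, 15, 0, 1, 45], [0, 0, 0, 12, 0, 0, 45], [0, 0, 0, 0, 0, 0, 45], [0, 0, 0, 0, 0, 0, 45]]])

```text
time_s: 8.15
position: [0.5601, -0.2201, 0.1351]
tool_rot: [1.738, 0.754, -1.739]
ft_force: [0.1, -0.9, -3.6]
grip_width: 0.617
```

```bash
python3 - <<'E'
from pose import *
s,im,d,c,T=wcam(); save('w7',im); np.savez('pics/w7.npz',im=im,d=d,T=T)
plan([.561,-.2202,.136],-43.1,s)
save('w7c',cv2.resize(im[100:320,170:430],None,fx=3,fy=2.7,interpolation=cv2.INTER_CUBIC))
E
```

```text
t 8.15 pos [ 0.5601 -0.2201  0.1351] yang -43.14 tilt 0.03 F [ 0.1 -0.9 -3.6] q7 -0.53 grip 0.617
shift mm (cur tool axes) [-0.9  0.7 -0.5] turn deg [-0.04  0.02  0.03]
```

View pics/w7c.png

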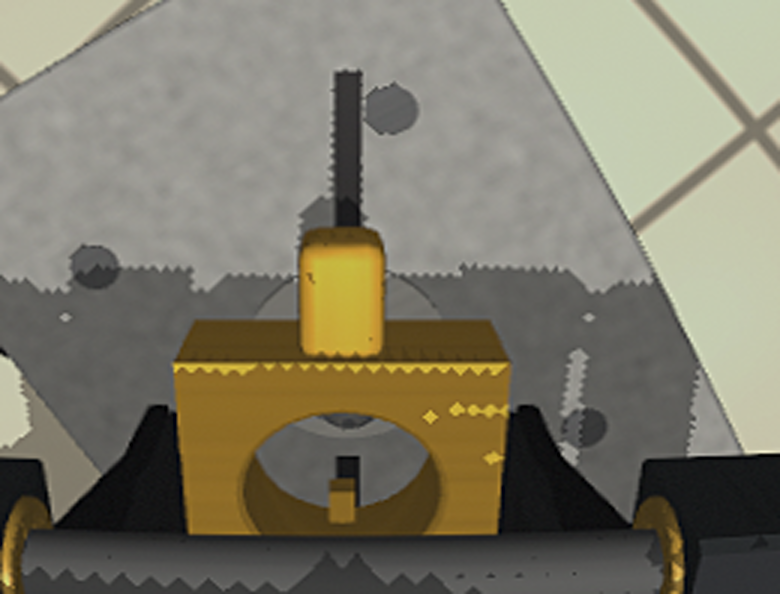

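```bash
python3 - <<'E'
from pose import *
z=np.load('pics/w7.npz'); T=z['T']; c=get_calibration('wrist'); M=np.array(c['mount']); Tt=T@np.linalg.inv(M)
g=cv2.cvtColor(z['im'],cv2.COLOR_RGB2GRAY); print(g[120:132,285].tolist(),g[140,278:296].tolist())
p=wonplane(c,T,285.8,126.2,np.float64(.0582)); q=(np.linalg.inv(Tt)@np.r_[p,1])[:3]; print(q.round(4),'stud z',q[2]+.0726)
E
```

```text
[154, 155, 159, 163, 167, 136, 66, 49, 54, 56, 56, 56] [152, 154, 166, 102, 51, 53, 54, 54, 55, 53, 53, 48, 89, 114, 95, 95, 97, 96]
[ 0.0769  0.0016 -0.0747] stud z -0.002067391583332412
```

Emit:
play_rows(commands=[[[0, 0, 0, 8, 1.5, -1, 45], [0, 0, 0, 8, 0, 0, 45], [0, 0, 0, 8, 0, 0, 45], [0, 0, 0, 0, 0, 0, 45], [0, 0, 0, 0, 0, 0, 45]]])

```text
time_s: 8.62
position: [0.5626, -0.2204, 0.1092]
tool_rot: [1.739, 0.753, -1.738]
ft_force: [-0.8, 0.9, -2.8]
grip_width: 0.616
```

```bash
python3 - <<'E'
from pose import *
s,im,d,c,T=wcam(); save('w8',im); np.savez('pics/w8.npz',im=im,d=d,T=T)
plan([.561,-.2202,.088],-43.1,s)
save('w8c',cv2.resize(im[100:320,170:430],None,fx=3,fy=2.7,interpolation=cv2.INTER_CUBIC))
E
```

```text
t 8.6167 pos [ 0.5626 -0.2204  0.1092] yang -43.13 tilt 0.01 F [-0.8  0.9 -2.8] q7 -0.54 grip 0.616
shift mm (cur tool axes) [21.2 -1.2  1. ] turn deg [-0.03 -0.01 -0.01]
```

View pics/w8c.png

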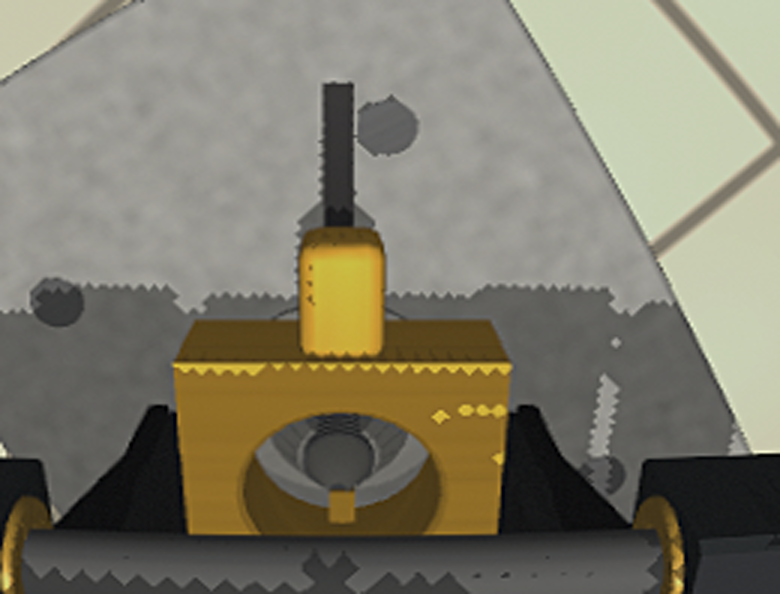

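```bash
python3 - <<'E'
from pose import *
z=np.load('pics/w8.npz'); T=z['T']; c=get_calibration('wrist'); M=np.array(c['mount']); Tt=T@np.linalg.inv(M)
g=cv2.cvtColor(z['im'],cv2.COLOR_RGB2GRAY); print(g[124:136,282].tolist(),g[145,272:294].tolist())
p=wonplane(c,T,282.6,130.5,np.float64(.0582)); q=(np.linalg.inv(Tt)@np.r_[p,1])[:3]; print(q.round(4),'stud z',q[2]+.0726)
E
```

```text
[156, 158, 160, 163, 165, 173, 141, 52, 53, 56, 57, 56] [154, 155, 155, 158, 166, 125, 64, 50, 53, 55, 54, 54, 54, 54, 48, 57, 168, 110, 97, 99, 97, 98]
[ 0.051  -0.0004 -0.0733] stud z -0.000669683185750225
```

Emit:
play_rows(commands=[[[0, 0, 0, 6, -0.7, 0.4, 45], [0, 0, 0, 6, 0, 0, 45], [0, 0, 0, 0, 0, 0, 45], [0, 0, 0, 0, 0, 0, 45]]])

```text
time_s: 9.0
position: [0.562, -0.2203, 0.0967]
tool_rot: [1.739, 0.753, -1.738]
ft_force: [0.2, -0.8, -2.7]
grip_width: 0.615
```

```bash
python3 -c "
from h import *
plan([.561,-.2202,.088],-43.1)"
```

```text
t 9.0 pos [ 0.562  -0.2203  0.0967] yang -43.13 tilt 0.07 F [ 0.2 -0.8 -2.7] q7 -0.54 grip 0.615
shift mm (cur tool axes) [ 8.7 -0.8  0.6] turn deg [-0.03 -0.02 -0.06]
```

Emit:
play_rows(commands=[[[0, 0, 0, 4, -0.5, 0.4, 45], [0, 0, 0, 4, 0, 0, 45], [0, 0, 0, 0, 0, 0, 45], [0, 0, 0, 0, 0, 0, 45]]])

```text
time_s: 9.33
position: [0.5618, -0.2204, 0.0885]
tool_rot: [1.74, 0.751, -1.736]
ft_force: [0.1, 0.6, -2.2]
grip_width: 0.616
```

```bash
python3 -c "
from h import *
plan([.561,-.2202,.088],-43.1)"
```

```text
t 9.3333 pos [ 0.5618 -0.2204  0.0885] yang -43.14 tilt 0.15 F [ 0.1  0.6 -2.2] q7 -0.54 grip 0.616
shift mm (cur tool axes) [ 0.5 -0.8  0.4] turn deg [-0.04 -0.05 -0.14]
```

Emit:
play_rows(commands=[[[0, 0, 0, 1.5, 0, 0, 45], [0, 0, 0, 0, 0, 0, 45], [0, 0, 0, 0, 0, 0, 45]]])

```text
time_s: 9.58
position: [0.5623, -0.2206, 0.0892]
tool_rot: [1.74, 0.75, -1.736]
ft_force: [-0.6, -0.1, -3.3]
grip_width: 0.614
```

```bash
python3 - <<'E'
from pose import *
s,im,d,c,T=wcam(); save('w9',im); np.savez('pics/w9.npz',im=im,d=d,T=T)
plan([.561,-.2202,.088],-43.1,s)
save('w9c',cv2.resize(im[100:320,170:430],None,fx=3,fy=2.7,interpolation=cv2.INTER_CUBIC))
E
```

```text
t 9.5833 pos [ 0.5623 -0.2206  0.0892] yang -43.15 tilt 0.2 F [-0.6 -0.1 -3.3] q7 -0.55 grip 0.614
shift mm (cur tool axes) [ 1.2 -1.2  0.6] turn deg [-0.05 -0.04 -0.2 ]
```

View pics/w9c.png

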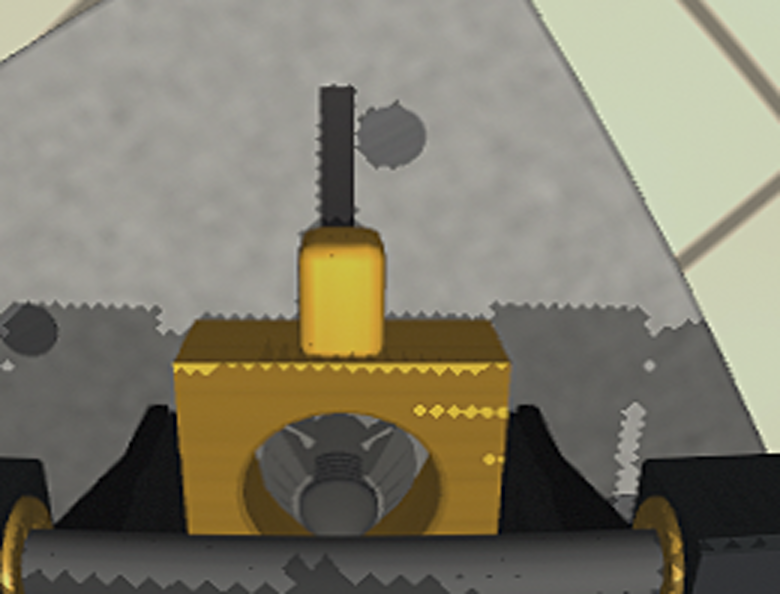

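Emit:
play_rows(commands=[[[0, 0, 0, 2, -0.8, 0.4, 45], [0, 0, 0, 1, 0, 0, 45], [0, 0, 0, 0, 0, 0, 45], [0, 0, 0, 0, 0, 0, 45]]])

```text
time_s: 9.97
position: [0.5623, -0.2205, 0.0886]
tool_rot: [1.74, 0.748, -1.734]
ft_force: [0.3, 0.3, -2.7]
grip_width: 0.619
```

```bash
python3 -c "
from h import *
plan([.561,-.2202,.088],-43.1)"
```

```text
t 9.9667 pos [ 0.5623 -0.2205  0.0886] yang -43.15 tilt 0.33 F [ 0.3  0.3 -2.7] q7 -0.55 grip 0.619
shift mm (cur tool axes) [ 0.5 -1.2  0.7] turn deg [-0.05 -0.07 -0.33]
```

Emit:
play_rows(commands=[[[0, 0, 0, 4, -1.5, 0.7, 45], [0, 0, 0, 0, 0, 0, 45], [0, 0, 0, 0, 0, 0, 45]]])

```text
time_s: 10.22
position: [0.5635, -0.2209, 0.0897]
tool_rot: [1.743, 0.742, -1.729]
ft_force: [-0.2, -0.5, -2.8]
grip_width: 0.618
```

```bash
python3 -c "
from h import *
plan([.561,-.2202,.088],-43.1)"
```

```text
t 10.2167 pos [ 0.5635 -0.2209  0.0897] yang -43.17 tilt 0.71 F [-0.2 -0.5 -2.8] q7 -0.55 grip 0.618
shift mm (cur tool axes) [ 1.7 -2.3  1.2] turn deg [-0.07 -0.17 -0.68]
```

```bash
python3 -c "
from h import *
s=r.state();print(s['joints'].round(3),s['tau'].round(2),s['wrist_torque'].round(2),s['ft_force'])"
```

```text
[ 0.661  0.368 -0.399  1.739  0.164  1.054 -0.547] [ 2.000e-02 -4.799e+01 -4.330e+00 -2.915e+01 -5.000e-02  2.000e-02
  0.000e+00] [ 0.05 -0.03  0.04] [-0.1750357  -0.53851936 -2.78397871]
```

```bash
python3 - <<'E'
from h import *
im,d=snapshot('scene'); save('s2',im); save('s2c',cv2.resize(im[100:400,50:400],None,fx=2,fy=2,interpolation=cv2.INTER_CUBIC))
plan([.561,-.2202,.088],-43.1)
E
```

```text
t 10.2667 pos [ 0.5633 -0.2208  0.0894] yang -43.16 tilt 0.68 F [ 0.1  0.3 -2.5] q7 -0.55 grip 0.616
shift mm (cur tool axes) [ 1.3 -2.1  1.1] turn deg [-0.06 -0.16 -0.66]
```

View pics/s2.png

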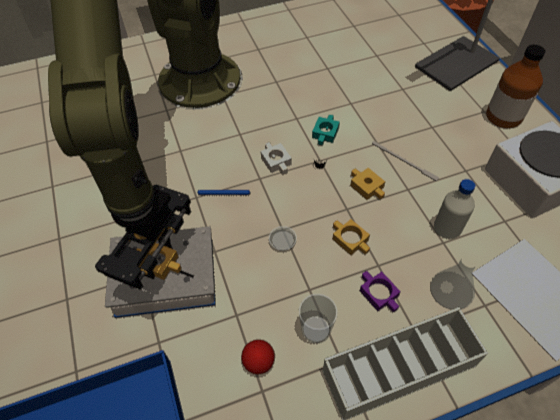

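View pics/s2c.png

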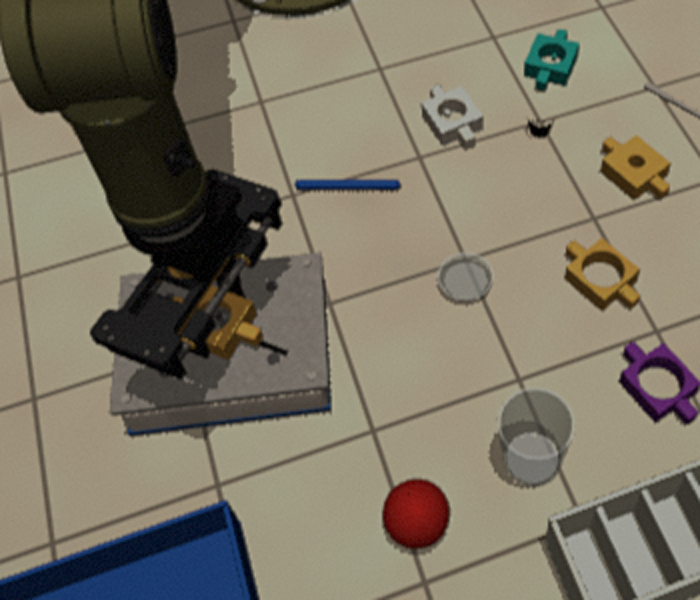

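Emit:
play_rows(commands=[[[0, -0.1, -0.4, 1.5, -0.7, 0.4, 45], [0, -0.1, -0.4, 1.5, -0.7, 0.4, 45], [0, 0, -0.2, 1.5, -0.7, 0.4, 45], [0, 0, 0, 0, 0, 0, 45]]])

```text
time_s: 10.6
position: [0.563, -0.2208, 0.0885]
tool_rot: [1.739, 0.756, -1.74]
ft_force: [0.4, 0.1, -4.0]
grip_width: 0.62
```

```bash
python3 -c "
from h import *
plan([.561,-.2202,.088],-43.1); print(r.state()['joints'].round(3),r.state()['tau'].round(1))"
```

```text
t 10.6 pos [ 0.563  -0.2208  0.0885] yang -43.15 tilt 0.15 F [ 0.4  0.1 -4. ] q7 -0.54 grip 0.62
shift mm (cur tool axes) [ 0.5 -1.9  0.9] turn deg [-0.05 -0.02  0.15]
[ 0.66   0.378 -0.398  1.729  0.162  1.07  -0.544] [  0.  -48.8  -4.5 -29.3  -0.1   0.1   0. ]
```

Emit:
play_rows(commands=[[[0, 0, 0, 3, -1.5, 0.8, 45], [0, 0, 0, 3, -1, 0.5, 45], [0, 0, 0, 2, 0, 0, 45]]])

```text
time_s: 10.85
position: [0.563, -0.2208, 0.088]
tool_rot: [1.74, 0.751, -1.736]
ft_force: [-6.6, 2.6, 9.9]
grip_width: 0.619
```

```bash
python3 - <<'E'
from pose import *
s,im,d,c,T=wcam(); save('w10',im); np.savez('pics/w10.npz',im=im,d=d,T=T)
plan([.561,-.2202,.088],-43.1,s); print(s['joints'].round(3))
save('w10c',cv2.resize(im[100:320,170:430],None,fx=3,fy=2.7,interpolation=cv2.INTER_CUBIC))
V,U=np.mgrid[0:420,0:560]; W=wdepth(c,T,U,V,d); Wt=wdepth(c,np.array(c['mount']),U,V,d)
m=brass(im)&(d>0)&(V<300)&(V>233)&(np.abs(Wt[...,1])<.025); print('top z',np.percentile(W[m][:,2],[5,50,95]), 'tool x',np.median(Wt[m][:,0]))
m=(U>300)&(U<420)&(V<190)&(V>110)&(W[...,2]>.05); print('shaker z',np.median(W[m][:,2]))
E
```

```text
t 10.85 pos [ 0.563  -0.2208  0.088 ] yang -43.14 tilt 0.17 F [-6.6  2.6  9.9] q7 -0.55 grip 0.619
shift mm (cur tool axes) [ 0.  -1.9  1. ] turn deg [-0.04 -0.05 -0.17]
[ 0.66   0.375 -0.398  1.734  0.164  1.062 -0.546]
top z [0.07385621 0.08527974 0.08626546] tool x 0.0027875634390265858
shaker z 0.05834592743238644
```

View pics/w10c.png

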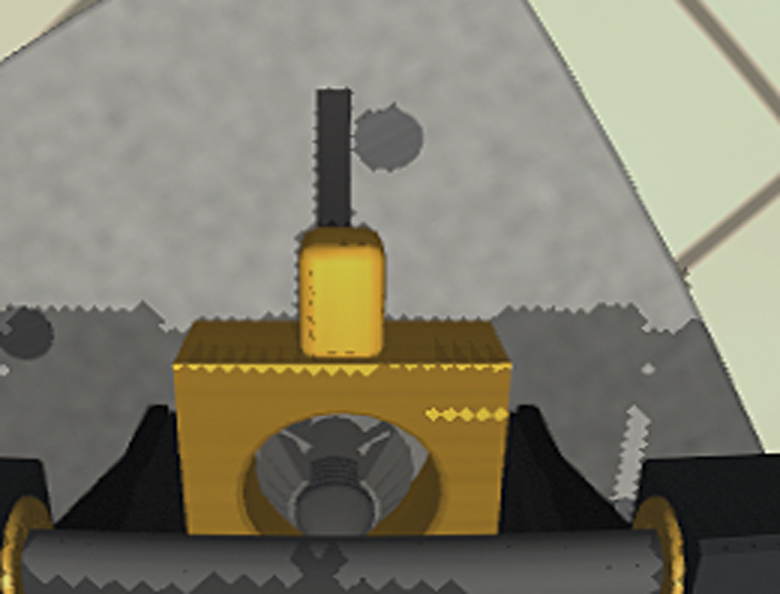

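Emit:
play_rows(commands=[[[0, 0, 0, 0, -1.5, 0.6, 45], [2, 0, 0, 0.3, -1.5, 0.6, 45], [4, 0, 0, 0.3, -1, 0.5, 45], [4, 0, 0, 0.3, 0, 0, 45], [4, 0, 0, 0.3, 0, 0, 45], [0, 0, 0, 0, 0, 0, 45]]])

```text
time_s: 11.4
position: [0.5598, -0.2207, 0.0881]
tool_rot: [1.905, 0.544, -1.897]
ft_force: [-0.4, 0.3, 1.2]
grip_width: 0.621
```

```bash
python3 -c "
from h import *
plan([.561,-.2202,.088],-103.1)"
```

```text
t 11.4 pos [ 0.5598 -0.2207  0.0881] yang -57.77 tilt 0.38 F [-0.4  0.3  1.2] q7 -0.79 grip 0.621
shift mm (cur tool axes) [ 0.1  0.2 -1.2] turn deg [45.33 -0.28 -0.27]
```

Emit:
play_rows(commands=[[[4, -0.1, -0.1, 0.3, 0, -0.5, 45], [4, -0.1, -0.1, 0.3, 0, -0.5, 45], [4, 0, 0, 0.3, 0, 0, 45], [4, 0, 0, 0.3, 0, 0, 45], [4, 0, 0, 0.3, 0, 0, 45], [0, 0, 0, 0, 0, 0, 45]]])

```text
time_s: 11.9
position: [0.5623, -0.2203, 0.0881]
tool_rot: [2.112, 0.219, -2.105]
ft_force: [-1.0, 0.3, 2.6]
grip_width: 0.615
```

```bash
python3 -c "
from h import *
plan([.561,-.2202,.088],-103.1)"
```

```text
t 11.9 pos [ 0.5623 -0.2203  0.0881] yang -77.93 tilt 0.28 F [-1.   0.3  2.6] q7 -1.12 grip 0.615
shift mm (cur tool axes) [ 0.1 -0.4  1.3] turn deg [25.17 -0.2  -0.2 ]
```

Emit:
play_rows(commands=[[[4.2, 0, 0, 0.3, 0, 0.3, 45], [4.2, 0, 0, 0.3, 0, 0.3, 45], [4.2, 0, 0, 0.3, 0, 0, 45], [4.2, 0, 0, 0.3, 0, 0, 45], [4.2, 0, 0, 0.3, 0, 0, 45], [4, 0, 0, 0.3, 0, 0, 45], [0, 0, 0, 0, 0, 0, 45]]])

```text
time_s: 12.48
position: [0.5619, -0.2221, 0.0881]
tool_rot: [-2.112, 0.239, 2.103]
ft_force: [0.3, 0.9, 2.3]
grip_width: 0.615
```

```bash
python3 - <<'E'
from pose import *
s,im,d,c,T=wcam(); save('w11',im); np.savez('pics/w11.npz',im=im,d=d,T=T)
plan([.561,-.2202,.088],-103.1,s)
E
```

```text
t 12.4833 pos [ 0.5619 -0.2221  0.0881] yang -102.65 tilt 0.39 F [0.3 0.9 2.3] q7 -1.53 grip 0.615
shift mm (cur tool axes) [ 0.1 -1.7  1.3] turn deg [ 0.45 -0.27 -0.28]
```

View pics/w11.png

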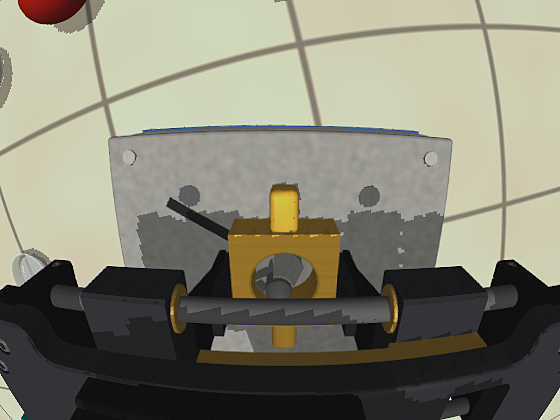

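Emit:
play_rows(commands=[[[0, 0, 0, 0, 0, 0, 87], [0, 0, 0, 0, 0, 0, 87], [0, 0, 0, 0, 0, 0, 87], [0, 0, 0, 0, 0, 0, 87], [0, 0, 0, 0, 0, 0, 87], [0, 0, 0, 0, 0, 0, 87], [0, 0, 0, -8, 0, 0, 87], [0, 0, 0, -15, 0, 0, 87], [0, 0, 0, -20, 0, 0, 87], [0, 0, 0, -25, 0, 0, 87], [0, 0, 0, -25, 0, 0, 87], [0, 0, 0, -25, 0, 0, 87], [0, 0, 0, -15, 0, 0, 87], [0, 0, 0, 0, 0, 0, 87], [0, 0, 0, 0, 0, 0, 87]]])

```text
time_s: 13.78
position: [0.56, -0.2205, 0.2269]
tool_rot: [-2.116, 0.221, 2.115]
ft_force: [-0.7, 0.0, -0.8]
grip_width: 0.998
```

```bash
python3 - <<'E'
from pose import *
s,im,d,c,T=wcam(); save('w12',im)
plan([.561,-.2202,.2],-103.1,s)
V,U=np.mgrid[0:420,0:560]; W=wdepth(c,T,U,V,d); m=brass(im)&(d>0)
n,l,st,cc=cv2.connectedComponentsWithStats(m.astype(np.uint8))
for i in range(1,n):
    if st[i,4]>300:
        P=W[l==i]; print(cc[i].round(),st[i,4],np.percentile(P[:,2],[5,50,95]).round(4),fitrect(P[(P[:,2]>.078)&(P[:,2]<.092)][:,:2]))
im,d=snapshot('top'); save('t2',im)
E
```

```text
t 13.7833 pos [ 0.56   -0.2205  0.2269] yang -101.71 tilt 0.21 F [-0.7  0.  -0.8] q7 -1.49 grip 0.998
shift mm (cur tool axes) [26.9 -0.6 -0.9] turn deg [ 1.39 -0.06 -0.2 ]
[285. 200.] 3258 [0.0745 0.085  0.0864] (array([ 0.56340643, -0.2226449 ]), (53.848751068115234, 93.70650482177734), 77.1070556640625)
[ 21. 211.] 1212 [0.0051 0.0197 0.0252] (array([0., 0.]), (0.0, 0.0), 0.0)
[ 10. 276.] 438 [0.0055 0.0207 0.0251] (array([0., 0.]), (0.0, 0.0), 0.0)
[395. 350.] 3025 [0.3004 0.3037 0.3061] (array([0., 0.]), (0.0, 0.0), 0.0)
```

View pics/w12.png

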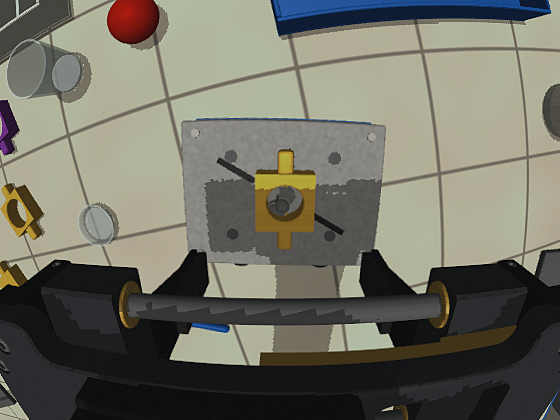

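View pics/t2.png

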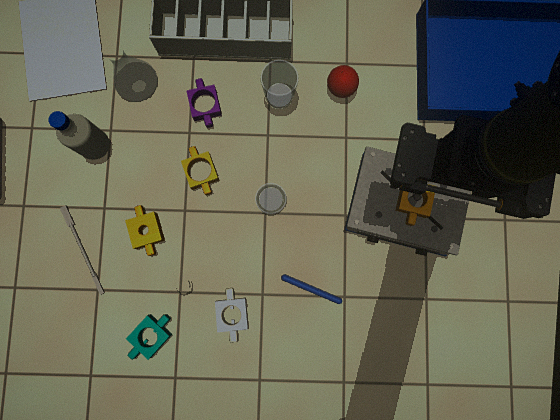

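```bash
python3 -c "
from h import *
s=r.state(); print(s['time_s'],np.abs(s['dq']).max(),s['ft_force']); print(r.sign_off())"
```

```text
13.8833 0.021772884064933697 [ 0.08623936 -0.80978799 -0.66633833]
the job is handed in; nothing more can be done
None
```

I put the brass nut with the two lugs (nut_mid) on the stud, turned it clockwise until its wings lay parallel to the shaker's short sides, let go and handed the job in at 13.9 s. `sign_off` gives no verdict, so the result below rests on my own last checks.

- **Height:** the nut's top measured 85 mm, so its underside is at about 61 mm, on the seat.
- **Wings:** they lie at −12.9°, against about −13° for the shaker's x axis.
- **Centre:** about 3 mm from my estimate of the stud; the limit is 10 mm.
- **Other two nuts:** the small and large nuts are still on the bench, untouched and off the shaker.
- **Gripper:** it is open, about 140 mm above where it let go, and touching nothing.

- **Stud position:** the top and wrist cameras disagreed on it by about 2–3 mm, so I lined the nut up by the black line as the wrist camera saw it.
- **Seating:** several small last steps down did nothing. Firmer ones did, and seated the nut with about 13 N of contact force.

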